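# Stamp a frame slat in the hand press and pack it

## Task

First lift the wooden box's lid right open until it rests on its stop. Then lay the long frame slat flat along the bed rail of the hand press, centred on the rail with one end under the ram and close to the stop, let go of it, and push the press's sprung plunger fully down so that the ram bears on the slat. Let the plunger come back up, take the slat out and lay it flat on the floor of the box, leaving the lid open and the other things on the table where they are.

Things in the scene. Friction and masses are not known exactly. Their poses are not given: they have to be found in the camera images.
- slat: The long slat: plain light wood bar, 160 x 36 x 18 mm (x, y, z), loose, about 70 g. Origin: centre of its underside; x runs along its length. It is symmetric, either end may be stamped. It starts lying flat on the table between the box and the press.
- press: Grey C-shaped hand press, fixed; throat open to its -x. Origin: on the table, on the ram's axis. Base plate 12 mm high, x -110 to +80, y +-55 mm. Steel bed rail: 28 mm wide (narrower than the slat), x -107 to +18, top at z 30. Stop: the column's front face, x +18. Head: 40 mm wide, x -16 and beyond, z 82 to 112. Hold the slat 10 to 30 mm behind its middle so the gripper clears the head.
- press_bed (a point): Point on top of the bed rail (press x -68, y 0, z 30 mm): where the centre of the slat's underside belongs, its end then 6 mm from the stop. Axes as the press.
- plunger (a joint): Downward travel of the plunger in m: 0 up, springs back by itself. With the slat on the rail the ram meets it at 0.020; without one it goes to 0.022. About 2 N start it, about 6 N at the bottom before the ram bears on the slat.
- plunger_top (a point): Centre of the top face of the plunger's black mushroom knob (36 mm diameter, 20 mm high); 148 mm above the table when up. Push it straight down.
- ram: Foot of the plunger, a dark steel disc 18 mm in diameter and 8 mm thick, below the press's head. Origin: centre of its lower face, 68 mm above the table when up, that is 38 mm above the rail and 20 mm above a slat on it.
- box: Fixed wooden box with a hinged lid, outer 130 x 220 x 60 mm (x, y, z), walls and floor 5 mm. Origin: centre of its underside. Its front is -x, the hinge runs along the far (+x) rim; the open lid stands 185 mm above the table there. The slat fits lying along the box's y.
- lid (a joint): Lid angle in rad: 0 shut, 1.9 open on its stop. It falls shut below about 1.5 and falls on to its stop beyond.
- lid_handle (a point): Grip point of the dark turned knob on the lid: 28 mm diameter head (16 mm high, on a 12 mm stem), 35 mm above the lid's upper face (lid 8 mm thick), 30 mm from its front edge, midway along y.
- lid_hinge (a point): Midpoint of the lid's hinge axis at the far upper rim, 60 mm above the table; the axis is the box's y. The knob's grip point is 100 mm in front of it and 43 mm above it when shut.
- offcut: Bystander: short slat of the same section, 90 x 36 x 18 mm, beyond the work. Origin: centre of its underside. Leave alone.
- tape: Bystander: roll of paper tape, 84 mm diameter, 22 mm high, at the far left. Leave alone.
- mallet: Bystander: small hammer lying at the left. Leave alone.
- glue: Bystander: white bottle, 52 mm diameter, 130 mm high, at the right. Leave alone.
- brush: Bystander: brush lying at the right. Leave alone.
- mug: Bystander: white mug, 80 mm diameter, 90 mm high, beyond the work. Leave alone.
- tin: Bystander: steel tin, 66 mm diameter, 60 mm high, beyond the work. Leave alone.
Things that resemble listed ones, but are neither listed nor needed, are in the scene too. What is shaped like the press but green is not meant.

How it is judged:
By the outcome, as a careful person would: the job done as asked, in the order asked, and still so for the second after the job is handed in, with the robot touching nothing.
It also fails if it takes over 72 s, if anything falls off the work surface, if the arm or the gripper's body presses on something with over 40 N, if the wrist force passes 120 N, or if a joint passes its speed limit or range.

## Robot

A 6-joint arm with a two-finger parallel gripper is mounted at the origin on the work surface. World frame = base frame: x ahead of the robot, y to its left, z up, the work surface at z = 0. Lengths are in m, angles in rad, forces in N, time in s.
With the tool pointing down it reaches from about 0.25 to 0.725 m from the base axis. Payload 4 kg.
Tool frame: the origin (TCP) lies midway between the tips of the shut fingers; the grasp point (between the pads) lies 19 mm behind it (bot.grip_depth is the distance from the TCP to the grasp point, in m); z points along the fingers, y is the line along which they close (so a half turn about z gives the same grasp; the last joint's range is limited). The gripper opens to 85 mm and grips with 20 to 120 N. Pads are 22 mm wide; open, the fingers measure 114 mm over their backs; the gripper's body (76 mm by 85 mm) begins 54 mm behind the grasp point. The pads swing forward as they close: fully open they stand 13 mm farther back than shut.
Start: joints at [-1.125, 0.241, 0.005, 1.335, 0, 1.571], TCP at [0.216, -0.451, 0.231] pointing down, gripper open.
Joint ranges: [-2.72, 2.72], [-1.05, 1.87], [-1.09, 1.28], [-1.99, 2.15], [-1.42, 1.44], [-3.14, 3.14]. Speed limits (rad/s): [2.79, 2.79, 3.14, 3.14, 3.14, 3.14].

## Interface

Orientations are given as a unit quaternion [x, y, z, w].
In Python, from workcell import bot gives the robot as it stands.
- The arm moves only by the shell command python3 -m creep 'ROWS'. ROWS is JSON, one flat list of numbers, 5 for each row, row after row: the shift along the world's x, y, z in m, then the turn about the world's z in rad, then the finger opening in m, from 0 to 0.0854. In form: [x, y, z, twist, claw, x, y, z, twist, claw, ...]. A call has 1 to 10 rows; each row is the pose to reach, as a shift and turn from the pose commanded when the call began; what a row does not reach only later rows make up. A row lasts 1/12 s, in which the tool goes at most 41.7 mm and 7.16 degrees, less where a joint would pass 70% of its speed; a pose out of reach is approached as far as the arm can. A call with a gripper value outside its range is refused whole. The fingers move at their own pace and stop on an object; the grip force is fixed at half the most. Time passes only in rows, so rows that repeat a pose let the fingers close. It gives the time, the measured TCP pose, the force, the opening and the grip force at its end, in the units of the state.
- bot.get_obs(): the state, without advancing time (a new reading comes with each control period).
- bot.camera(name): name is "scene" or "top" or "wrist"; returns a dict with "pixels" (420x560x3 uint8, red, green, blue), "camera_matrix" (3x3 intrinsics, pixels), "extrinsics" (4x4, takes a point from world to camera coordinates); the wrist camera has in their place "T_tool_cam" (4x4, takes a point from camera to tool coordinates, whose origin is the TCP and whose axes are the flange's). Camera axes: x right, y down, z forward; pixel columns grow to the right and rows downward; lengths in m; the calibration is good to about 2 mm. A picture is of the moment at which its call begins: read the wrist's pose just before it. There is no depth.
- bot.job_done(): hands the job in; it is judged then, once.
Trained networks look in the newest picture that a camera, given by its name, has taken for a name from the list of things; names that differ only in an ending like _2 or _b are one class to them, and where a whole thing is asked for, a point or a joint stands for the part that bears it (a point fixed in the world has none). Each returns a list of dicts, best first, with "score" (0 to 1); they miss things now and then, are a little off and sometimes report something else, mostly with a low value. They report only what shows in the picture. A call takes as long as a camera call. They do not tell look-alikes from the thing itself.
- bot.look_for(camera, thing): "centre" ([column, row] as shares, 0 to 1, of the picture: columns of its width, rows of its height, amid what is visible of it).
- bot.place_of(camera, thing): "centre" ([column, row] as shares, 0 to 1, of the picture: columns of its width, rows of its height: a listed point, or the origin of a listed thing).
The state is a dict: "clock": time; "joint_pos": joint angles; "joint_vel": joint speeds; "tau": joint torques, N m; "eef_pos": TCP position; "tool_rot": TCP orientation; "ft_force": force on the tool from outside, world axes, zero at the start; "ft_torque": the same for the moment, N m; "grip_width": finger opening in m; "grasp_force": force on a finger pad.
Only numpy, scipy, OpenCV 4.12 (cv2) and the standard library are available. Lean on these libraries where they do the work, as an engineer would, in place of code of your own. Each camera call takes 0.05 s, during which the arm holds its last target. There are 200 camera calls.

## Working session

There is one attempt and no reset: what is moved stays moved. The work goes in short steps, Python scripts to look and compute and a shell command to move; the robot and the scene stay as the last step left them, time stands still between calls to the robot, and variables do not carry over. Pictures are saved under pics/ and viewed, at most 11 in all, crops included, and the job is handed in when it is done.

```bash
ls; mkdir -p pics
cat > h.py <<'E'
import numpy as np, cv2
from workcell import bot
def ray(cam,share,z):
    c=cam; K=np.array(c["camera_matrix"]);E=np.array(c["extrinsics"])
    u=np.array([share[0]*560,share[1]*420,1.]);d=E[:3,:3].T@(np.linalg.inv(K)@u);o=-E[:3,:3].T@E[:3,3]
    return (o+d*(z-o[2])/d[2])
def pt(cam,p):
    K=np.array(cam["camera_matrix"]);E=np.array(cam["extrinsics"])
    q=K@(E[:3,:3]@np.array(p)+E[:3,3]); return q[:2]/q[2]
def save(cam,n,crop=None,s=1):
    im=cam["pixels"][:,:,::-1]
    if crop: im=im[crop[1]:crop[3],crop[0]:crop[2]]
    cv2.imwrite("pics/"+n,cv2.resize(im,None,fx=s,fy=s,interpolation=cv2.INTER_CUBIC))
E
python3 - <<'E'
from h import *
np.set_printoptions(precision=4,suppress=True)
Z=dict(slat=0,press=0,press_bed=.03,plunger_top=.148,ram=.068,box=0,lid_handle=.103,lid_hinge=.06,offcut=0)
ims=[]
for n in("top","scene"):
    c=bot.camera(n);ims.append(c);save(c,n+"0.png",None,1.4)
    print(n,"cam at",-np.array(c["extrinsics"])[:3,:3].T@np.array(c["extrinsics"])[:3,3])
    for t,z in Z.items():
        for r in bot.place_of(n,t)[:3]: print(t,round(r["score"],2),np.array(r["centre"])*[560,420],ray(c,r["centre"],z)[:2])
o=bot.get_obs();print(o["clock"],o["eef_pos"],o["tool_rot"],o["ft_force"],o["grip_width"])
E
```

```text
pics
top cam at [0.4369 0.0024 1.6021]
slat 0.8 [279.72  229.194] [ 0.5182 -0.0009]
press 0.81 [361.424 224.784] [ 0.5318 -0.2994]
press 0.7 [224.672 283.794] [0.3222 0.1999]
press 0.33 [210.672 203.91 ] [0.6133 0.2522]
plunger_top 0.57 [365.624 222.18 ] [ 0.5316 -0.2857]
plunger_top 0.39 [218.4   285.894] [0.3261 0.2023]
ram 0.2 [200.592 236.586] [0.4911 0.2763]
box 0.76 [207.984 227.01 ] [0.5283 0.2616]
box 0.5 [363.72 220.08] [ 0.549  -0.3082]
lid_hinge 0.61 [208.208 205.38 ] [0.6015 0.2516]
offcut 0.68 [282.688 185.22 ] [ 0.6803 -0.0132]
scene cam at [1.4011 0.279  1.2811]
slat 0.68 [280.224 214.998] [ 0.518  -0.0085]
press 0.65 [363.496 187.404] [0.3277 0.2056]
press 0.64 [192.92  194.418] [ 0.5338 -0.2921]
press 0.19 [188.384 165.9  ] [ 0.4306 -0.3559]
press_bed 0.89 [368.872 166.698] [0.2638 0.2036]
press_bed 0.79 [198.184 173.586] [ 0.4723 -0.2982]
plunger_top 0.64 [187.824 165.606] [ 0.5422 -0.2845]
plunger_top 0.58 [370.104 155.484] [0.3269 0.2042]
plunger_top 0.47 [129.696 192.78 ] [ 0.6872 -0.3936]
box 0.84 [360.192 242.718] [0.5348 0.2452]
box 0.7 [375.312 212.31 ] [0.4114 0.2626]
lid_handle 0.65 [375.592 213.612] [0.4952 0.2657]
lid_hinge 0.94 [355.712 250.11 ] [0.6032 0.2408]
offcut 0.59 [128.8   191.898] [ 0.5917 -0.4858]
offcut 0.57 [259.112 257.712] [ 0.6812 -0.0164]
offcut 0.35 [359.912 242.508] [0.5343 0.2442]
1.0 [ 0.2156 -0.4511  0.2313] [ 0.9753  0.221  -0.     -0.    ] [-0.3681 -0.0383 -0.8137] 0.08546331892302649
```

View pics/top0.png

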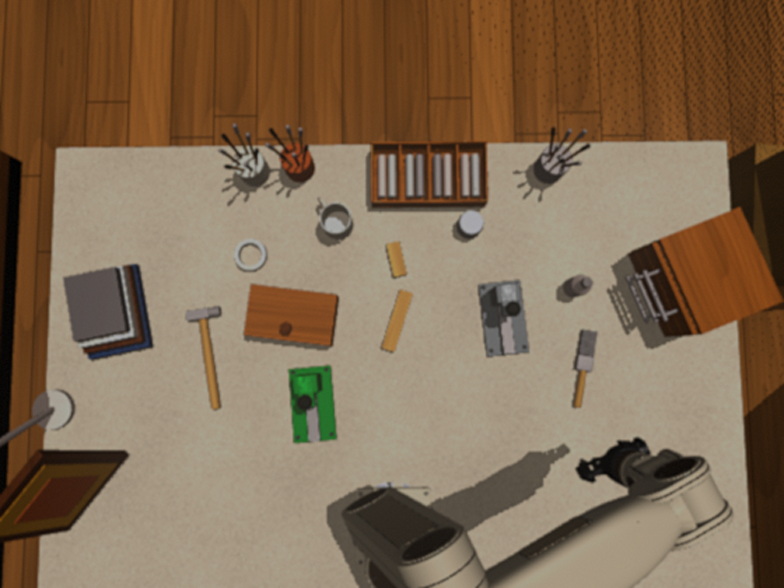

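View pics/scene0.png

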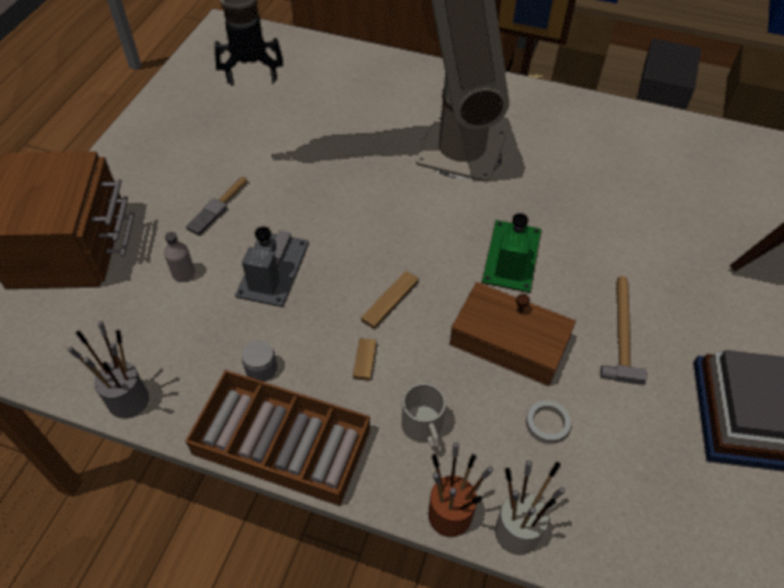

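Look-alikes at original top pixels: the slat at (283,229) is long and the offcut at (283,185) is short. The press at (361,225) is grey and the one at (224,284) is green, so not meant. The box at (208,226) has its knob toward the robot; the drawer box and cabinet elsewhere differ. I choose the long bar, the grey press and the lidded box. Next I fit outlines and check them in a close crop.

```bash
cat > fit.py <<'E'
from h import *
np.set_printoptions(precision=4,suppress=True)
c=bot.camera("top");im=c["pixels"][:,:,::-1].copy();big=cv2.resize(im,None,fx=3,fy=3,interpolation=cv2.INTER_CUBIC)
hsv=cv2.cvtColor(big,cv2.COLOR_BGR2HSV)
def mask(x0,y0,x1,y1,f):
    m=np.zeros(hsv.shape[:2],np.uint8);s=hsv[3*y0:3*y1,3*x0:3*x1].astype(int);m[3*y0:3*y1,3*x0:3*x1]=f(s)*255
    return cv2.morphologyEx(m,cv2.MORPH_CLOSE,np.ones((9,9)))
def rect(n,m,z):
    k=max(cv2.findContours(m,0,2)[0],key=cv2.contourArea)
    w=np.array([ray(c,[(p[0][0]+.5)/1680,(p[0][1]+.5)/1260],z)[:2] for p in k]).astype(np.float32)
    r=cv2.minAreaRect(w*1000);b=cv2.boxPoints(r)
    e=b[1]-b[0];f=b[2]-b[1]; l=e if np.hypot(*e)>np.hypot(*f) else f
    print(n,"ctr",np.array(r[0])/1000,"size",r[1],"long-axis deg",np.degrees(np.arctan2(l[1],l[0])))
    cv2.drawContours(big,[k],-1,(255,0,255),1)
sat=lambda t:(lambda s:s[...,1]>t)
rect("slat",mask(262,195,305,260,sat(100)),.018)
rect("offcut",mask(262,165,305,204,sat(100)),.018)
rect("lid",mask(165,195,250,255,sat(120)),.068)
rect("press",mask(335,195,385,262,lambda s:(s[...,1]<55)|(s[...,0]>40)),.012)
cv2.imwrite("pics/fit.png",cv2.resize(big[540:840,480:1200],None,fx=1.1,fy=1.1))
E
python3 fit.py
```

```text
slat ctr [ 0.5176 -0.0149] size (36.216102600097656, 160.5067596435547) long-axis deg -18.146328
offcut ctr [ 0.6771 -0.0146] size (90.30945587158203, 36.459381103515625) long-axis deg 12.116374
lid ctr [0.5309 0.2504] size (222.7117919921875, 129.5823974609375) long-axis deg 82.54352
press ctr [ 0.5185 -0.2923] size (180.8909149169922, 243.8113250732422) long-axis deg -1.1423898
```

View pics/fit.png

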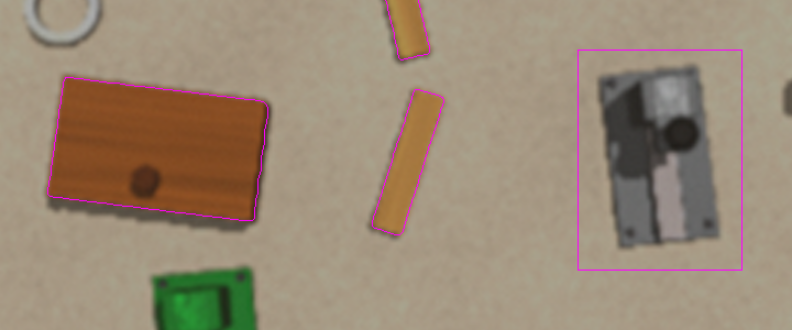

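The crop shows the plain long bar at (408,163), the brown lidded box with its knob at (145,180), and the grey press with plate corners near (600,75), (697,67), (718,238) and (620,247). The slat and lid sizes match the specification. Next I fit the press from its plate corners.

Run:
```python
from h import *
np.set_printoptions(precision=4,suppress=True)
c=bot.camera("top");g=cv2.resize(c["pixels"],None,fx=3,fy=3,interpolation=cv2.INTER_CUBIC)
lab=cv2.cvtColor(g,cv2.COLOR_RGB2LAB).astype(int)
roi=lab[585:790,1000:1160]; m=((roi[...,2]-128<8)).astype(np.uint8)*255   # bench is yellowish
m=cv2.morphologyEx(cv2.morphologyEx(m,cv2.MORPH_CLOSE,np.ones((7,7))),cv2.MORPH_OPEN,np.ones((9,9)))
k=max(cv2.findContours(m,0,2)[0],key=cv2.contourArea)
w=np.array([ray(c,[(p[0][0]+1000.5)/1680,(p[0][1]+585.5)/1260],.012)[:2] for p in k]).astype(np.float32)
r=cv2.minAreaRect(w*1000);print(r)
q=[ray(c,[(480+u/1.1)/1680,(540+v/1.1)/1260],.012)[:2] for u,v in((600,75),(697,67),(718,238),(620,247))]
q=np.array(q);print(q,q.mean(0));f=(q[0]+q[1]-q[2]-q[3])/2;s=(q[0]-q[1]+q[3]-q[2])/2
print(np.hypot(*f),np.degrees(np.arctan2(f[1],f[0])),np.hypot(*s),np.degrees(np.arctan2(s[1],s[0])))
print(np.array(bot.camera("wrist")["T_tool_cam"]))
```

```text
((522.1436767578125, -290.8654479980469), (191.0717010498047, 111.91924285888672), 5.659189224243164)
[[ 0.6122 -0.2279]
 [ 0.6201 -0.335 ]
 [ 0.432  -0.3528]
 [ 0.4231 -0.2457]] [ 0.5218 -0.2903]
0.18945131838259088 5.384548800543155 0.10746665120982925 94.51493047633844
[[ 0.0006 -0.9475 -0.3199  0.0823]
 [ 1.     -0.0003  0.0028  0.0001]
 [-0.0028 -0.3199  0.9475 -0.1414]
 [ 0.      0.      0.      1.    ]]
```

```bash
python3 -m creep '[0.01,0.03,0.03,-0.1,0.0854, 0.025,0.062,0.05,-0.2,0.0854, 0.04,0.1,0.06,-0.3,0.0854, 0.055,0.138,0.06,-0.4,0.0854, 0.07,0.176,0.06,-0.5,0.0854, 0.085,0.214,0.06,-0.576,0.0854, 0.1,0.25,0.06,-0.576,0.0854, 0.115,0.288,0.06,-0.576,0.0854, 0.13,0.326,0.06,-0.576,0.0854, 0.14,0.353,0.06,-0.576,0.0854]'; python3 -c "
from h import *
o=bot.get_obs();print(o['joint_pos'],o['tool_rot'])"
```

```text
clock: 1.98
eef_pos: [0.3561, -0.0954, 0.2916]
tool_rot: [0.998, -0.064, 0.001, -0.0]
ft_force: [0.6, -0.6, 0.4]
grip_width: 0.0854
grasp_force: 0.0
[-2.62480283e-01 -4.36028927e-02 -1.58660859e-01  1.45461480e+00
  7.62369676e-04  3.00749045e+00] [ 9.97940375e-01 -6.41447410e-02  6.25865350e-04 -2.63047344e-04]
```

```bash
python3 -m creep '[0.011,0.028,0,0.12,0.0854, 0.022,0.056,0,0.24,0.0854, 0.033,0.084,0,0.36,0.0854, 0.044,0.112,0,0.48,0.0854, 0.055,0.14,0,0.6,0.0854, 0.066,0.168,0,0.72,0.0854, 0.077,0.196,0,0.84,0.0854, 0.088,0.224,0,0.96,0.0854, 0.099,0.252,0,1.08,0.0854, 0.11,0.275,0,1.2,0.0854]' && python3 -m creep '[0.005,0.01,0,0.12,0.0854, 0.008,0.02,0,0.24,0.0854, 0.013,0.03,0,0.36,0.0854, 0.016,0.04,0,0.48,0.0854, 0.02,0.05,0,0.6,0.0854, 0.022,0.056,0,0.72,0.0854, 0.025,0.06,0,0.84,0.0854, 0.028,0.066,0,0.96,0.0854, 0.03,0.07,-0.02,1.08,0.0854, 0.03,0.073,-0.04,1.2,0.0854]' && python3 -m creep '[0,0,0,0.12,0.0854, 0,0,0,0.24,0.0854, 0,0,0,0.36,0.0854, 0,0,0,0.48,0.0854, 0,0,0,0.6,0.0854, 0,0,0,0.72,0.0854, 0,0,0,0.74,0.0854, 0,0,0,0.74,0.0854]'
cat >> h.py <<'E'
from scipy.spatial.transform import Rotation as R
def wcam():
    o=bot.get_obs();c=bot.camera("wrist");T=np.eye(4);T[:3,:3]=R.from_quat(o["tool_rot"]).as_matrix();T[:3,3]=o["eef_pos"]
    c["extrinsics"]=np.linalg.inv(T@np.array(c["T_tool_cam"]));return c,o
E
python3 - <<'E'
from h import *
np.set_printoptions(precision=4,suppress=True)
c,o=wcam();save(c,"w1.png")
print(o["eef_pos"],o["joint_pos"],R.from_quat(o["tool_rot"]).as_matrix()[:2,0])
for t,z in dict(lid_handle=.103,lid_hinge=.06,box=0).items():
    for r in bot.place_of("wrist",t)[:2]: print(t,r["score"],np.array(r["centre"])*[560,420],ray(c,r["centre"],z)[:2])
b=np.radians(-7.46);C=np.array([.5309,.2504]);X=np.array([np.cos(b),np.sin(b)])
print("pred knob",C-.035*X,"hinge",C+.065*X)
E
```

```text
clock: 2.82
eef_pos: [0.4659, 0.1789, 0.2913]
tool_rot: [0.858, 0.513, 0.0, -0.0]
ft_force: [0.3, -1.0, 0.3]
grip_width: 0.0855
grasp_force: 0.0
clock: 3.65
eef_pos: [0.4969, 0.2508, 0.252]
tool_rot: [0.419, 0.908, 0.002, 0.001]
ft_force: [0.8, -0.5, -0.1]
grip_width: 0.0854
grasp_force: 0.0
clock: 4.32
eef_pos: [0.4956, 0.2499, 0.2512]
tool_rot: [0.067, 0.998, -0.0, -0.0]
ft_force: [-0.3, 0.0, -0.1]
grip_width: 0.0853
grasp_force: 0.0
[0.4956 0.2499 0.2512] [0.467  0.3446 0.199  1.4253 0.     0.6007] [-0.9911  0.1333]
lid_handle 0.76 [295.176 199.92 ] [0.5006 0.2577]
lid_hinge 0.71 [295.68  278.082] [0.5986 0.2473]
box 0.7 [293.104 205.296] [0.5375 0.2535]
pred knob [0.4962 0.2549] hinge [0.5953 0.242 ]
```

View pics/w1.png

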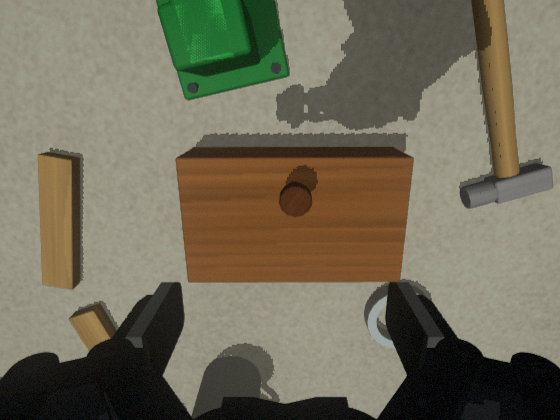

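The view shows the shut lid square to the gripper, its corners at (177,157), (413,157), (402,282) and (188,282), and the knob head at (295,200). I check those against the top-camera fit.

Run:
```python
from h import *
np.set_printoptions(precision=4,suppress=True)
c,o=wcam()
q=np.array([ray(c,[u/560,v/420],.068)[:2] for u,v in((177.5,157.5),(412.5,157.5),(402,282),(188,282))])
print(q,q.mean(0),[np.hypot(*(q[i]-q[i-1])) for i in range(4)],np.degrees(np.arctan2(*(q[1]-q[0])[::-1])),np.degrees(np.arctan2(*(q[2]-q[3])[::-1])))
print("knob head mid",ray(c,[295.3/560,200/420],.103),"knob top",ray(c,[295.3/560,200/420],.111))
```

```text
[[0.4567 0.1555]
 [0.4851 0.3687]
 [0.6131 0.3557]
 [0.5842 0.1369]] [0.5348 0.2542] [np.float64(0.12883163247104584), np.float64(0.2150760411314172), np.float64(0.12865201316388078), np.float64(0.2206526551867909)] 82.42789009882331 82.48766751714638
knob head mid [0.5008 0.2578 0.103 ] knob top [0.4984 0.2579 0.111 ]
```

```bash
python3 -m creep '[0.003,0.0065,-0.035,0,0.0854, 0.003,0.0065,-0.075,0,0.0854, 0.003,0.0065,-0.11,0,0.0854, 0.003,0.0065,-0.14,0,0.0854, 0.003,0.0065,-0.16,0,0.0854, 0.003,0.0065,-0.167,0,0.0854]' && python3 -m creep '[0,0,0,0,0.02, 0,0,0,0,0.02, 0,0,0,0,0.02, 0,0,0,0,0.02, 0,0,0,0,0.02,0,0,0,0,0.02]'
```

```text
clock: 5.07
eef_pos: [0.496, 0.255, 0.0803]
tool_rot: [0.066, 0.998, -0.002, -0.003]
ft_force: [-0.6, 0.3, 0.1]
grip_width: 0.0854
grasp_force: 0.0
clock: 5.57
eef_pos: [0.5001, 0.2584, 0.0866]
tool_rot: [0.066, 0.998, 0.002, 0.002]
ft_force: [0.0, 3.8, 4.9]
grip_width: 0.0259
grasp_force: 58.8
```

```bash
python3 -m creep '[0.005,-0.001,0.010,0,0.02, 0.0105,-0.0015,0.019,0,0.02, 0.017,-0.002,0.0275,0,0.02, 0.0245,-0.003,0.0355,0,0.02, 0.0325,-0.0045,0.0425,0,0.02, 0.0415,-0.0055,0.049,0,0.02, 0.051,-0.0065,0.0545,0,0.02, 0.0605,-0.008,0.0585,0,0.02]'
```

```text
clock: 6.23
eef_pos: [0.5576, 0.2507, 0.1438]
tool_rot: [0.065, 0.998, 0.002, -0.002]
ft_force: [-4.7, 6.7, 2.0]
grip_width: 0.026
grasp_force: 59.9
```

```bash
python3 -m creep '[0.0105,-0.0015,0.0035,0,0.02, 0.021,-0.003,0.0055,0,0.02, 0.0315,-0.004,0.007,0,0.02, 0.0425,-0.0055,0.007,0,0.02, 0.053,-0.007,0.006,0,0.02, 0.064,-0.0085,0.004,0,0.02, 0.074,-0.0095,0.001,0,0.02, 0.084,-0.011,-0.003,0,0.02, 0.0935,-0.0125,-0.0075,0,0.02, 0.0985,-0.013,-0.011,0,0.02]'
```

```text
clock: 7.07
eef_pos: [0.6601, 0.2373, 0.1346]
tool_rot: [0.066, 0.998, 0.002, 0.003]
ft_force: [1.3, 2.9, 7.8]
grip_width: 0.0252
grasp_force: 62.3
```

```bash
python3 -m creep '[0,0,0,0,0.06, 0,0,0,0,0.07, 0,0,0,0,0.0854, 0,0,0,0,0.0854, 0,0,0.02,0,0.0854, 0,0,0.05,0,0.0854, 0,0,0.09,0,0.0854, 0,0,0.12,0,0.0854, -0.02,-0.03,0.13,0,0.0854, -0.04,-0.06,0.13,0,0.0854]'
python3 - <<'E'
from h import *
c=bot.camera("scene");save(c,"s2.png",(160,60,460,300),2)
E
```

```text
clock: 7.9
eef_pos: [0.6202, 0.1768, 0.2653]
tool_rot: [0.064, 0.998, 0.001, 0.004]
ft_force: [0.7, -0.0, -0.5]
grip_width: 0.0852
grasp_force: 0.0
```

View pics/s2.png

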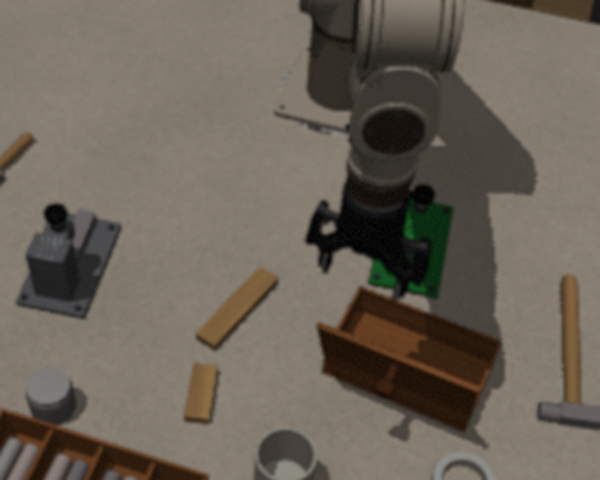

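The lid stands open over the far rim and nothing else has moved. Next, the slat.

```bash
python3 -m creep '[-0.02,-0.03,0,-0.04,0.0854, -0.04,-0.06,0,-0.08,0.0854, -0.06,-0.09,0,-0.12,0.0854, -0.08,-0.12,-0.01,-0.16,0.0854, -0.1,-0.15,-0.04,-0.185,0.0854, -0.1216,-0.18,-0.07,-0.185,0.0854, -0.1216,-0.1855,-0.09,-0.185,0.0854, -0.1216,-0.1855,-0.09,-0.185,0.0854, -0.1216,-0.1855,-0.09,-0.185,0.0854]'
cat > slat.py <<'E'
from h import *
import sys
np.set_printoptions(precision=4,suppress=True)
def fit(z,tag,x0=.40,x1=.62,y0=-.12,y1=.09):
    c,o=wcam();big=cv2.resize(c["pixels"],None,fx=2,fy=2,interpolation=cv2.INTER_CUBIC);hsv=cv2.cvtColor(big,cv2.COLOR_RGB2HSV)
    m=((hsv[...,1]>90)&(hsv[...,2]>70)&(hsv[...,0]<25)).astype(np.uint8)*255;m=cv2.morphologyEx(m,cv2.MORPH_OPEN,np.ones((7,7)))
    print(tag,"tcp",o["eef_pos"],"toolx",R.from_quat(o["tool_rot"]).as_matrix()[:2,0])
    for k in cv2.findContours(m,0,2)[0]:
        if cv2.contourArea(k)<4000: continue
        w=np.array([ray(c,[(p[0][0]+.5)/1120,(p[0][1]+.5)/840],z)[:2] for p in k]).astype(np.float32)
        r=cv2.minAreaRect(w*1000);b=cv2.boxPoints(r);e=b[1]-b[0];f=b[2]-b[1];l=e if np.hypot(*e)>np.hypot(*f) else f
        print("ctr",np.array(r[0])/1000,"size",r[1],"deg",np.degrees(np.arctan2(l[1],l[0])))
    return c,o
if __name__=="__main__":
    c,o=fit(float(sys.argv[1]),"w");save(c,sys.argv[2])
E
python3 slat.py .018 w2.png
```

```text
clock: 8.7
eef_pos: [0.4942, -0.0106, 0.1709]
tool_rot: [0.159, 0.987, -0.0, -0.002]
ft_force: [0.6, -0.9, -0.6]
grip_width: 0.0855
grasp_force: 0.0
w tcp [ 0.4942 -0.0106  0.1709] toolx [-0.9496  0.3133]
ctr [ 0.6797 -0.0141] size (89.79474639892578, 35.65482711791992) deg 12.101867
ctr [ 0.5207 -0.0147] size (35.5093994140625, 158.1674041748047) deg -18.064035
ctr [0.5375 0.1908] size (51.41175079345703, 143.326171875) deg -7.414958
```

```bash
python3 -m creep '[0.004,0.0015,-0.04,0,0.0854, 0.004,0.0015,-0.08,0,0.0854, 0.004,0.0015,-0.12,0,0.0854, 0.004,0.0015,-0.15,0,0.0854, 0.004,0.0015,-0.165,0,0.0854, 0.004,0.0015,-0.17,0,0.0854, 0.004,0.0015,-0.17,0,0.03, 0.004,0.0015,-0.17,0,0.03, 0.004,0.0015,-0.17,0,0.03, 0.004,0.0015,-0.17,0,0.03]' && python3 -m creep '[0,0,0,0,0.03, 0,0,0,0,0.03, 0,0,0,0,0.03, 0,0,0.03,0,0.03, 0,0,0.06,0,0.03, 0,0,0.08,0,0.03, 0,0,0.08,0,0.03]'
```

```text
clock: 9.58
eef_pos: [0.502, -0.0084, 0.0037]
tool_rot: [0.158, 0.988, 0.0, 0.002]
ft_force: [0.6, -0.2, -0.3]
grip_width: 0.039
grasp_force: 0.0
clock: 10.17
eef_pos: [0.5038, -0.0088, 0.0871]
tool_rot: [0.158, 0.987, 0.001, 0.005]
ft_force: [1.6, -0.8, -0.7]
grip_width: 0.0347
grasp_force: 61.0
```

```bash
python3 -m creep '[-0.002,-0.01,0.035,0.04,0.03, -0.01,-0.035,0.065,0.08,0.03, -0.02,-0.065,0.09,0.13,0.03, -0.03,-0.1,0.11,0.19,0.03, -0.04,-0.138,0.125,0.25,0.03, -0.05,-0.176,0.138,0.31,0.03, -0.06,-0.214,0.148,0.37,0.03, -0.07,-0.25,0.148,0.413,0.03, -0.08,-0.28,0.148,0.413,0.03, -0.08,-0.29,0.148,0.413,0.03]' && python3 -m creep '[0,0,0,0,0.03,0,0,0,0,0.03]'
python3 - <<'E'
from h import *
np.set_printoptions(precision=4,suppress=True)
c,o=wcam();save(c,"w3.png",None,1.4);np.savez("w3.npz",E=c["extrinsics"],K=c["camera_matrix"])
print(o["eef_pos"],R.from_quat(o["tool_rot"]).as_matrix()[:2,0],o["joint_pos"])
for t,z in dict(press=0,press_bed=.03,plunger_top=.148,ram=.068).items():
    for r in bot.place_of("wrist",t)[:2]: print(t,r["score"],np.array(r["centre"])*[560,420],ray(c,r["centre"],z)[:2])
E
```

```text
clock: 11.0
eef_pos: [0.4179, -0.3025, 0.2296]
tool_rot: [-0.045, 0.999, -0.001, -0.0]
ft_force: [0.1, 0.9, -1.2]
grip_width: 0.0345
grasp_force: 61.0
clock: 11.17
eef_pos: [0.4196, -0.2985, 0.2292]
tool_rot: [-0.047, 0.999, 0.001, -0.0]
ft_force: [-0.2, 0.3, -1.4]
grip_width: 0.0344
grasp_force: 61.0
[ 0.4196 -0.2985  0.2292] [-0.9955 -0.0947] [-0.6187  0.2723  0.0414  1.3414  0.0007 -0.7135]
press 0.58 [125.216 307.482] [ 0.6004 -0.475 ]
```

View pics/w3.png

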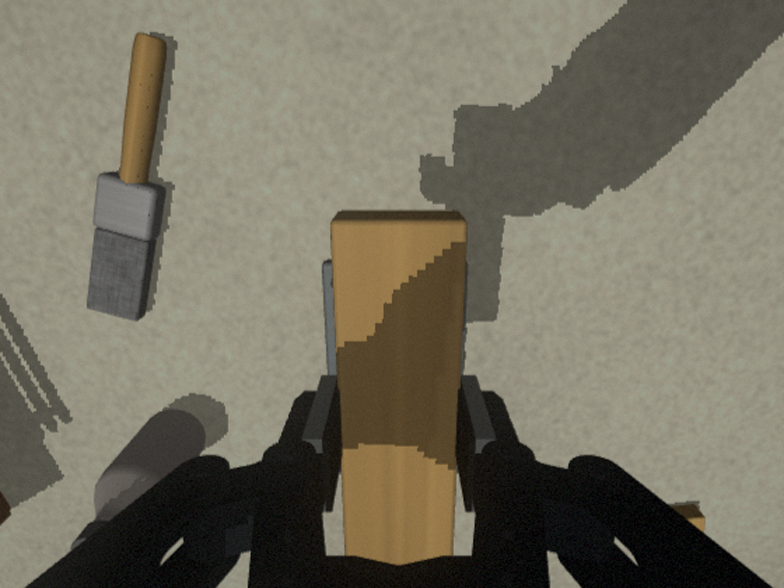

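The view shows the slat in the grip, hiding the press. Its rear edge runs from (331,212) to (467,212), and the plate's front corner shows at (323,262) in the enlarged picture. I'll compute what these give.

Run:
```python
from h import *
np.set_printoptions(precision=4,suppress=True)
d=np.load("w3.npz");c=dict(camera_matrix=d["K"],extrinsics=d["E"])
im=cv2.imread("pics/w3.png");f=lambda u,v,z:ray(c,[u/784,v/588],z)[:2]
X=np.array([np.cos(np.radians(5.5)),np.sin(np.radians(5.5))]);Y=np.array([-X[1],X[0]])
for z in(.2452,):
    a,b=f(331,222,z),f(467,222,z);m=(a+b)/2;print("slat rear top edge",a,b,np.hypot(*(a-b)),"centre",m+.08*X)
t=np.array([.42,-.2986]);print("centre-tcp in press axes",(m+.08*X-t)@X,(m+.08*X-t)@Y)
a=f(323,262,.012);b=f(323.5,262,.012);print("plate corner",a,"pred", np.array([.537,-.2893])-.11*X-.055*Y)
e=f(330,365,.012);print("left edge dir deg",np.degrees(np.arctan2(*(e-a)[::-1])))
r=f(466,320,.012);print("right edge y<=",(r-[.537,-.2893])@Y)
```

```text
slat rear top edge [ 0.3614 -0.3214] [ 0.3581 -0.2872] 0.03437192363984921 centre [ 0.4394 -0.2967]
centre-tcp in press axes 0.01948742365229621 8.108748666182217e-05
plate corner [ 0.4352 -0.3536] pred [ 0.4328 -0.3546]
left edge dir deg 6.492115538733915
right edge y<= 0.053770196724961423
```

```bash
python3 -m creep '[-0.015,-0.002,-0.035,0,0.03, -0.028,-0.004,-0.075,0,0.03, -0.0285,-0.004,-0.115,0,0.03, -0.0285,-0.004,-0.15,0,0.03, -0.0285,-0.004,-0.175,0,0.03, -0.0285,-0.004,-0.187,0,0.03, -0.0285,-0.004,-0.191,0,0.03, -0.0285,-0.004,-0.191,0,0.03]' && python3 -m creep '[0.012,0.001,0,0,0.03, 0.024,0.0025,0,0,0.03, 0.036,0.0035,0,0,0.03, 0.046,0.0045,0,0,0.03, 0.054,0.005,0,0,0.03, 0.06,0.006,0,0,0.03, 0.06,0.006,-0.003,0,0.03,0.06,0.006,-0.005,0,0.03,0.06,0.006,-0.006,0,0.03]'
python3 - <<'E'
from h import *
np.set_printoptions(precision=4,suppress=True)
c=bot.camera("top");K={}
X=np.array([np.cos(np.radians(5.5)),np.sin(np.radians(5.5))])
c2=bot.camera("scene");save(c2,"s3.png",(150,100,270,220),5)
o=bot.get_obs();print(o["eef_pos"],o["ft_force"])
E
```

```text
clock: 12.08
eef_pos: [0.3912, -0.3014, 0.0379]
tool_rot: [-0.049, 0.999, 0.001, -0.001]
ft_force: [0.3, -0.0, -1.1]
grip_width: 0.034
grasp_force: 61.0
clock: 12.83
eef_pos: [0.452, -0.2965, 0.0339]
tool_rot: [-0.048, 0.999, 0.0, 0.001]
ft_force: [-1.0, 3.2, 14.0]
grip_width: 0.0347
grasp_force: 62.7
[ 0.452  -0.2965  0.0339] [0.1914 2.3859 6.0789]
```

View pics/s3.png

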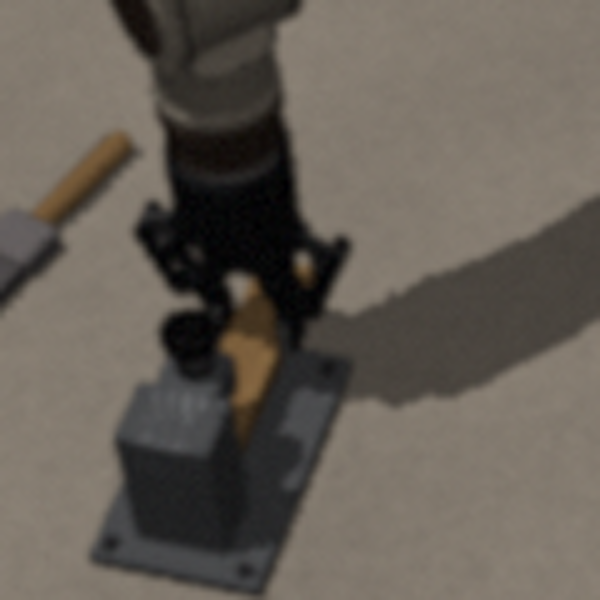

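The scene view shows the slat lying in the throat on the rail, under the knob and head, and the force shows it in contact. Now I release, back off and check the centring.

```bash
python3 -m creep '[0,0,0,0,0.06, 0,0,0,0,0.06, 0,0,0,0,0.06, 0,0,0.02,0,0.06, 0,0,0.05,0,0.06, 0,0,0.09,0,0.06, 0,0,0.13,0,0.06, -0.01,0,0.17,0,0.0, -0.03,0,0.19,0,0.0, -0.03,0,0.19,0,0.0]'  && python3 -m creep '[0,0,0,0,0,0,0,0,0,0]'
python3 - <<'E'
from h import *
np.set_printoptions(precision=4,suppress=True)
c,o=wcam();save(c,"w4.png",None,1.4);np.savez("w4.npz",E=c["extrinsics"],K=c["camera_matrix"])
print(o["eef_pos"])
for t,z in dict(press=0,press_bed=.03,plunger_top=.148,ram=.068,slat=.03).items():
    for r in bot.place_of("wrist",t)[:2]: print(t,r["score"],np.array(r["centre"])*[784,588],ray(c,r["centre"],z)[:2])
E
```

```text
clock: 13.77
eef_pos: [0.4213, -0.2983, 0.2286]
tool_rot: [-0.047, 0.999, -0.003, 0.003]
ft_force: [-0.1, -0.5, 0.7]
grip_width: 0.0244
grasp_force: 0.0
clock: 13.93
eef_pos: [0.421, -0.2964, 0.2217]
tool_rot: [-0.048, 0.999, 0.0, -0.001]
ft_force: [-0.3, 0.9, 0.2]
grip_width: 0.0001
grasp_force: 0.0
[ 0.421  -0.2964  0.2217]
plunger_top 0.79 [385.1792 527.9652] [ 0.5423 -0.2922]
slat 0.6 [390.5888 321.5772] [ 0.469  -0.2979]
```

View pics/w4.png

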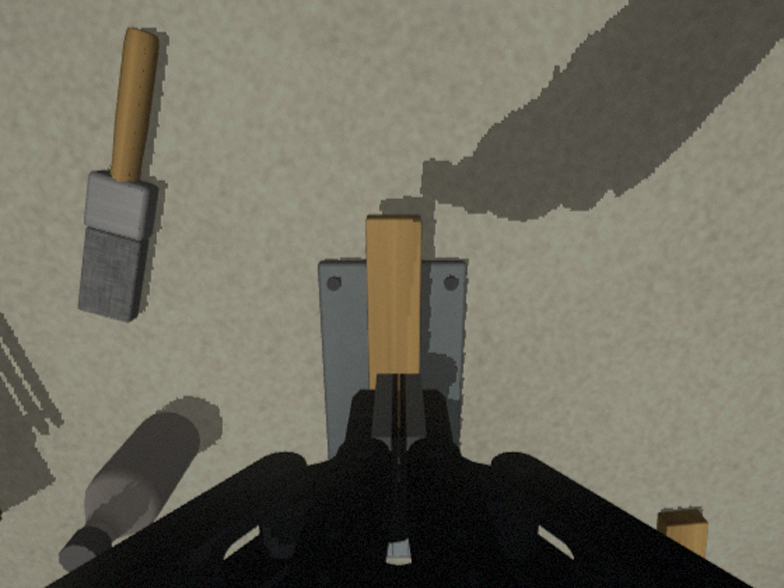

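The slat's rear end spans columns 366–421 (middle 393.5) and the plate's front edge 319–467 (middle 393), so it is centred. I check the depth along x numerically.

Run:
```python
from h import *
np.set_printoptions(precision=4,suppress=True)
d=np.load("w4.npz");c=dict(camera_matrix=d["K"],extrinsics=d["E"])
f=lambda u,v,z:ray(c,[u/784,v/588],z)[:2]
X=np.array([np.cos(np.radians(5.5)),np.sin(np.radians(5.5))]);Y=np.array([-X[1],X[0]])
p=f(393,262,.012);s=f(393.5,219,.048);print("rear end rel plate front",(s-p)@X,"(want -.038)",(s-p)@Y)
a,b=f(366,219,.048),f(369.5,370,.048);print("slat dir",np.degrees(np.arctan2(*(b-a)[::-1])))
a,b=f(319,264,.012),f(329,450,.012);print("plate dir",np.degrees(np.arctan2(*(b-a)[::-1])))
print("press origin",p+.11*X)
c=bot.camera("top")
for r in bot.place_of("top","plunger_top")[:2]: print(r["score"],ray(c,r["centre"],.148))
# dark knob blob in top view
g=cv2.resize(c["pixels"],None,fx=3,fy=3,interpolation=cv2.INTER_CUBIC)
u,v=pt(c,[.538,-.289,.148])*3;print(u/3,v/3)
```

```text
rear end rel plate front -0.03731058225577624 (want -.038) 0.0008439869695768795
slat dir 5.668632232928885
plate dir 5.606300570324073
press origin [ 0.5392 -0.2895]
0.56 [0.3159 0.2131 0.148 ]
0.43 [ 0.5273 -0.2874  0.148 ]
366.5829622267804 220.24875322395704
```

```bash
python3 -m creep '[0.035,0.002,0,0,0, 0.07,0.004,0,0,0, 0.1,0.006,0,0,0, 0.117,0.0075,0,0,0, 0.117,0.0075,-0.03,0,0, 0.117,0.0075,-0.055,0,0, 0.117,0.0075,-0.07,0,0, 0.117,0.0075,-0.07,0,0]' && python3 -m creep '[0,0,-0.005,0,0, 0,0,-0.01,0,0, 0,0,-0.015,0,0, 0,0,-0.02,0,0, 0,0,-0.023,0,0, 0,0,-0.023,0,0]'
```

```text
clock: 15.0
eef_pos: [0.5366, -0.2877, 0.1482]
tool_rot: [-0.048, 0.999, 0.002, -0.003]
ft_force: [-1.1, 2.0, 0.9]
grip_width: 0.0001
grasp_force: 0.5
clock: 15.5
eef_pos: [0.539, -0.2894, 0.1303]
tool_rot: [-0.048, 0.999, -0.0, 0.001]
ft_force: [-0.2, 0.1, 5.0]
grip_width: -0.0002
grasp_force: 2.7
```

```bash
python3 -m creep '[0,0,-0.002,0,0, 0,0,-0.003,0,0, 0,0,-0.004,0,0]' && python3 -m creep '[0,0,-0.001,0,0, 0,0,-0.002,0,0, 0,0,-0.002,0,0]'
```

```text
clock: 15.75
eef_pos: [0.5391, -0.2894, 0.128]
tool_rot: [-0.048, 0.999, -0.001, 0.001]
ft_force: [-3.8, 3.1, 15.1]
grip_width: -0.0003
grasp_force: 7.8
clock: 16.0
eef_pos: [0.5391, -0.2894, 0.128]
tool_rot: [-0.048, 0.999, -0.001, 0.002]
ft_force: [-6.4, 3.8, 17.8]
grip_width: -0.0001
grasp_force: 9.3
```

```bash
python3 -m creep '[0,0,-0.001,0,0, 0,0,-0.001,0,0, 0,0,-0.001,0,0, 0,0,0.008,0,0, 0,0,0.018,0,0, 0,0,0.03,0,0, 0,0,0.065,0,0, 0,0,0.099,0,0, -0.035,-0.003,0.099,0,0.06, -0.07,-0.006,0.099,0,0.06]' && python3 -m creep '[-0.017,-0.0015,0,0,0.06, -0.017,-0.0015,0,0,0.06, -0.017,-0.0015,0,0,0.06, -0.017,-0.0015,0,0,0.06]'
python3 - <<'E'
from h import *
np.set_printoptions(precision=4,suppress=True)
c,o=wcam();print(o["eef_pos"],o["grip_width"])
c=bot.camera("scene");save(c,"s4.png",(150,100,270,220),4)
for r in bot.place_of("scene","plunger_top")[:3]: print(r["score"],ray(c,r["centre"],.148))
E
```

```text
clock: 16.83
eef_pos: [0.4712, -0.2966, 0.2255]
tool_rot: [-0.049, 0.999, -0.002, 0.003]
ft_force: [-0.7, -0.9, -0.5]
grip_width: 0.0234
grasp_force: 0.0
clock: 17.17
eef_pos: [0.4521, -0.2969, 0.2228]
tool_rot: [-0.048, 0.999, -0.0, 0.0]
ft_force: [0.8, 1.0, 0.0]
grip_width: 0.06
grasp_force: 0.0
[ 0.4521 -0.2969  0.2228] 0.05995715536557279
0.61 [0.3237 0.2112 0.148 ]
0.6 [ 0.5409 -0.2957  0.148 ]
```

View pics/s4.png

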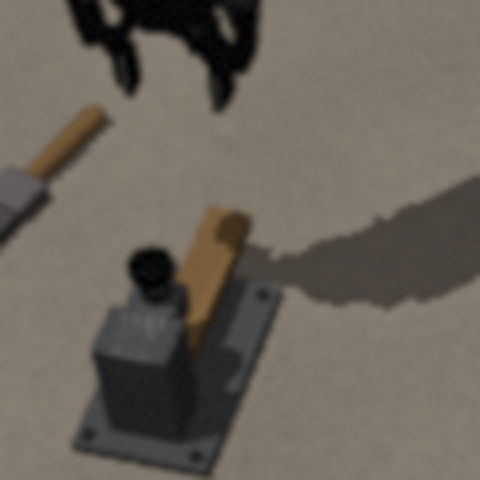

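The plunger is back up and the slat still lies on the rail. I grasp it again and withdraw it.

```bash
python3 -m creep '[0,0,-0.04,0,0.06, 0,0,-0.08,0,0.06, 0,0,-0.12,0,0.06, 0,0,-0.155,0,0.06, 0,0,-0.18,0,0.06, 0,0,-0.189,0,0.06, 0,0,-0.189,0,0.06, 0,0,-0.189,0,0.03, 0,0,-0.189,0,0.03, 0,0,-0.189,0,0.03]' && python3 -m creep '[0,0,0,0,0.03, 0,0,0.006,0,0.03, -0.012,-0.001,0.007,0,0.03, -0.028,-0.0025,0.007,0,0.03, -0.044,-0.004,0.007,0,0.03, -0.06,-0.0055,0.007,0,0.03, -0.07,-0.0065,0.01,0,0.03, -0.075,-0.007,0.045,0,0.03, -0.075,-0.007,0.085,0,0.03, -0.075,-0.007,0.125,0,0.03]'
```

```text
clock: 18.15
eef_pos: [0.4534, -0.2978, 0.0363]
tool_rot: [-0.048, 0.999, -0.001, 0.002]
ft_force: [0.4, 0.2, -1.5]
grip_width: 0.0343
grasp_force: 61.1
clock: 18.98
eef_pos: [0.3753, -0.3031, 0.1603]
tool_rot: [-0.048, 0.999, 0.001, -0.001]
ft_force: [1.5, -1.4, -0.8]
grip_width: 0.0343
grasp_force: 61.1
```

```bash
python3 -m creep '[0,0.005,0.035,0.12,0.03, 0.005,0.025,0.065,0.24,0.03, 0.015,0.055,0.09,0.36,0.03, 0.028,0.09,0.1,0.48,0.03, 0.04,0.128,0.1,0.6,0.03, 0.052,0.166,0.1,0.72,0.03, 0.064,0.204,0.1,0.84,0.03, 0.076,0.242,0.1,0.96,0.03, 0.088,0.28,0.1,1.08,0.03, 0.1,0.318,0.1,1.2,0.03]' && python3 -m creep '[0.01,0.036,0,0.1,0.03, 0.02,0.072,0,0.144,0.03, 0.03,0.108,0,0.144,0.03, 0.04,0.144,0,0.144,0.03, 0.047,0.18,0,0.144,0.03, 0.052,0.21,0,0.144,0.03, 0.054,0.219,0,0.144,0.03, 0.054,0.219,-0.03,0.144,0.03, 0.054,0.219,-0.06,0.144,0.03, 0.054,0.219,-0.06,0.144,0.03]'
python3 - <<'E'
from h import *
np.set_printoptions(precision=4,suppress=True)
c,o=wcam();save(c,"w5.png",None,1.4);print(o["eef_pos"],o["joint_pos"],R.from_quat(o["tool_rot"]).as_matrix()[:2,0])
E
```

```text
clock: 19.82
eef_pos: [0.4767, 0.0163, 0.26]
tool_rot: [-0.606, 0.795, -0.001, 0.001]
ft_force: [0.9, -0.9, -0.3]
grip_width: 0.0344
grasp_force: 61.0
clock: 20.65
eef_pos: [0.5266, 0.2318, 0.193]
tool_rot: [-0.66, 0.752, 0.002, -0.006]
ft_force: [-1.3, -0.6, -2.3]
grip_width: 0.0341
grasp_force: 61.1
[0.5266 0.2318 0.193 ] [ 0.4147  0.4175  0.1552  1.3202 -0.0002 -1.026 ] [-0.1296 -0.9915]
```

View pics/w5.png

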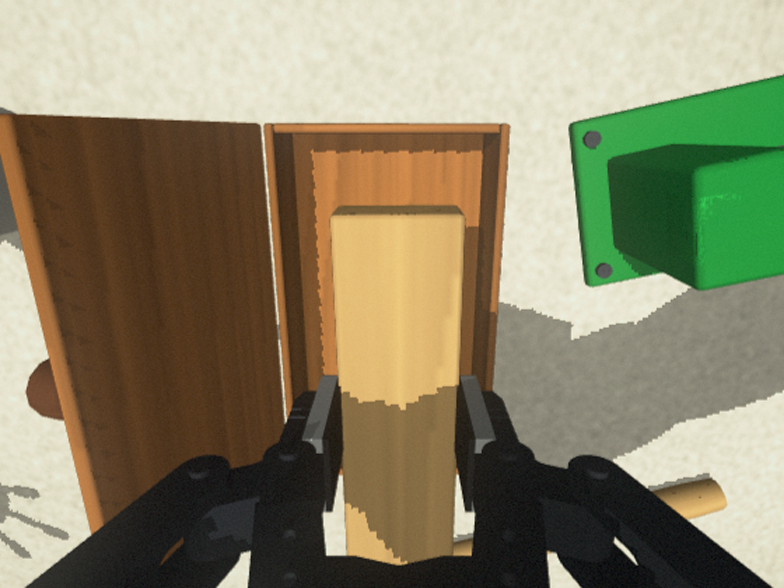

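The open box lies below the slat, with its rim at columns 265–508 and the slat's middle at 398. That is within 4 mm of centre and parallel, so I lower it.

```bash
python3 -m creep '[0.003,0,-0.03,0,0.03, 0.003,0,-0.065,0,0.03, 0.003,0,-0.1,0,0.03, 0.003,0,-0.13,0,0.03, 0.003,0,-0.155,0,0.03, 0.003,0,-0.172,0,0.03, 0.003,0,-0.182,0,0.03, 0.003,0,-0.188,0,0.03, 0.003,0,-0.190,0,0.03]' && python3 -m creep '[0,0,-0.001,0,0.03,0,0,-0.001,0,0.03]'
```

```text
clock: 21.45
eef_pos: [0.5348, 0.2334, 0.0111]
tool_rot: [-0.659, 0.752, -0.0, 0.001]
ft_force: [-4.5, -2.9, 14.6]
grip_width: 0.0343
grasp_force: 62.8
clock: 21.62
eef_pos: [0.5349, 0.2334, 0.0111]
tool_rot: [-0.659, 0.752, -0.001, 0.001]
ft_force: [-3.5, -2.2, 4.9]
grip_width: 0.0342
grasp_force: 61.8
```

```bash
python3 -m creep '[0,0,0,0,0.055, 0,0,0,0,0.055, 0,0,0,0,0.055, 0,0,0.02,0,0.055, 0,0,0.05,0,0.055, 0,0,0.09,0,0.055, 0,0,0.13,0,0.055, 0,0,0.17,0,0.055, -0.02,-0.03,0.2,0,0.055, -0.04,-0.065,0.21,0,0.055]' && python3 -m creep '[-0.02,-0.035,0,0,0.055, -0.04,-0.07,0,0,0.055, -0.06,-0.1,0,0,0.055, -0.06,-0.1,0,0,0.055]'
python3 - <<'E'
from h import *
save(bot.camera("scene"),"s6.png",(100,60,460,330),2.2)
E
```

```text
clock: 22.45
eef_pos: [0.4989, 0.1743, 0.2217]
tool_rot: [-0.661, 0.751, -0.002, 0.005]
ft_force: [0.1, -0.4, 0.8]
grip_width: 0.055
grasp_force: 0.0
clock: 22.78
eef_pos: [0.4317, 0.0681, 0.217]
tool_rot: [-0.658, 0.753, -0.0, -0.002]
ft_force: [-0.9, -0.7, 0.3]
grip_width: 0.055
grasp_force: 0.0
```

View pics/s6.png

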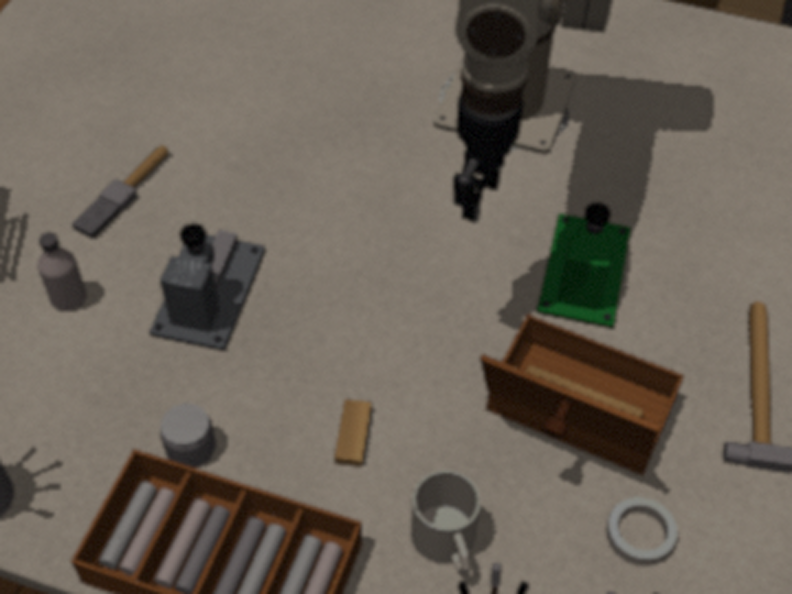

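The slat lies flat on the box floor around (585,393) along its length. The lid is open, the plunger is up, and the bystanders are where they were.

```bash
python3 -c "
from workcell import bot
print(bot.job_done())"
```

```text
the job is handed in; nothing more can be done
None
```

The job is handed in: lid opened, slat stamped and laid flat on the box floor, lid still open and the bystanders untouched, by about 23 s on the robot's clock (limit 72 s).

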